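# Tighten the recessed clamp screw with the hex key that fits

## Task

Take the large, blue-handled hex key out of the wooden rack, seat it fully home in the recessed hex socket on top of the green clamp block, and only then tighten the screw about a quarter turn clockwise (seen from above). Leave the key standing upright in the socket and let go of it; leave the red-handled key in the rack.

Things in the scene. Friction and masses are not known exactly. Their poses are not given: they have to be found in the camera images.
- blue_key_handle (a point): Centre of the blue bar handle (100 mm along x, 30 along y, 26 high) of a 0.26 kg T-handle hex key, upright (z up) in a brown rack 48 mm high on a 74 mm high riser. Below the bar: round dark shank, 26 mm diameter, 45 mm long, then steel hex 22 mm across flats, 30 mm long, two flats facing +x and -x. Flat tip 87 mm below this point, 44 mm deep in the rack's hole; edges bevelled 1.5 mm.
- red_key_handle (a point): Centre of the red bar handle of the other key, same shape but its hex is only 12 mm across flats, too small for the socket. Upright in the rack's other hole, 100 mm from the blue key (the two may change places). To be left alone.
- socket (a point): Centre of the top face of a steel cap screw (51 mm across), 4 mm below the top of a fixed green block (90x96 mm, 60 mm high, on the riser). Turns with the screw, z up. Hex socket 24 mm across flats, 22 mm deep, top 5 mm flared to 34 mm. Flats face +x and -x; red stripe on the rim at +x. Blue hex enters within 10 degrees, repeats every 60; fully home its handle centre is 65 mm above this point.
- clamp_screw (a joint): Angle of the screw in rad, growing clockwise seen from above; starts between -0.15 and 0.15. Light steady friction (0.08 N m), stays where it is left, no stop in the range needed. The seated key has up to 10 degrees of play either way before the screw follows.

How it is judged:
By the outcome, as a careful person would: the job done as asked, in the order asked, and still so for the second after the job is handed in, with the robot touching nothing.
It also fails if it takes over 45 s, if anything falls off the work surface, if the arm or the gripper's body presses on something with over 40 N, if the wrist force passes 120 N, or if a joint passes its speed limit or range.

## Robot

A 7-joint arm with a two-finger parallel gripper is mounted at the origin on a cart in front of the work surface, level with it; the furniture and walls round the work are solid. World frame = base frame: x ahead of the robot, y to its left, z up, the work surface at z = 0. Lengths are in m, angles in degrees, forces in N, time in s.
With the tool pointing down it reaches from about 0.425 to 0.875 m from the base axis. Payload 4.7 kg.
Tool frame: the origin (TCP) lies at the very end of the fingers, on their centre line; the grasp point (between the pads) lies 19 mm behind it; z points along the fingers, y is the line along which they close (so a half turn about z gives the same grasp; the last joint's range is limited). The gripper opens to 87 mm and grips with 3 to 60 N. Pads are 19 mm wide; open, the fingers measure 117 mm over their backs; the gripper's body (75 mm by 190 mm) begins 51 mm behind the grasp point.
Start: joints at [64.75, 18.392, -4.016, 83.108, 1.295, 78.541, -3.26], TCP at [0.286, -0.584, 0.223] pointing down, gripper open.
Joint ranges: [-163.93, 163.93], [-17.29, 119.83], [-79.2, 71.16], [3.27, 140.29], [-89.18, 269.18], [5.43, 117.66], [-154.24, 154.24]. Speed limits (degrees/s): [147.25, 147.25, 180, 180, 180, 180, 180].

## Interface

Orientations are given as [roll, pitch, yaw] about the fixed x, y, z axes, in that order (R = Rz(yaw) Ry(pitch) Rx(roll)).
In Python, from cell import get_obs, read_camera, sign_off, silhouettes gives the robot as it stands.
- The arm moves only by the tool play_rows, never from a script. Its argument "steps" is a list that holds one entry, the list of rows, each a list of 7 numbers: the shift along the tool's x, y, z in m, then the turn, a rotation vector about the tool's x, y, z in rad, then the finger opening in m, from 0 to 0.087. A call has 1 to 12 rows; each row shifts and turns the commanded pose from where the row before left it, along the tool's axes as they then stand; what a row does not reach is not made up. A row lasts 1/10 s, in which the tool goes at most 50 mm and 8.59 degrees, less where a joint would pass 70% of its speed; a pose out of reach is approached as far as the arm can. A call is refused whole if a number of a shift passes 0.05 or a number of a turn 0.15, either way. A call with a gripper value outside its range is refused whole. The fingers move at their own pace and stop on an object; "force" is the grip in N (left out, the last holds). Time passes only in rows, so rows that do not move let the fingers close. It gives the time, the measured TCP pose, the force, the opening and the grip force at its end, in the units of the state.
- get_obs(): the state, without advancing time (a new reading comes with each control period).
- read_camera(name): name is "scene" or "top" or "wrist"; returns a dict with "frame" (480x640x3 uint8, red, green, blue), "intrinsics" (3x3 intrinsics, pixels), "k1" (the pictures are not rectified: a ray, as slopes to the right and down, at radius r is drawn at 1 + k1 r^2 times it, then the intrinsics apply), "view" (4x4, takes a point from world to camera coordinates). Camera axes: x right, y up, looking along -z (the intrinsics and any distortion apply to the point x, -y, -z); pixel columns grow to the right and rows downward; lengths in m; the calibration is good to about 2 mm. A picture is of the moment at which its call begins. There is no depth.
- sign_off(): hands the job in; it is judged then, once.
Trained networks look in the newest picture that a camera, given by its name, has taken for a name from the list of things; names that differ only in an ending like _2 or _b are one class to them, and where a whole thing is asked for, a point or a joint stands for the part that bears it (a point fixed in the world has none). Each returns a list of dicts, best first, with "p" (0 to 1); they miss things now and then, are a little off and sometimes report something else, mostly with a low value. They report only what shows in the picture. A call takes as long as a camera call.
- silhouettes(camera, name): "pixels" (480x640 bool, what is visible of it) and "extent" ([left, top, right, bottom] in pixels, round what is visible of it).
The state is a dict: "time_s": time; "qpos": joint angles; "joint_velocities": joint speeds; "effort": joint torques, N m; "tool_pos": TCP position; "tool_rot": TCP orientation; "force": force on the tool from outside, world axes, zero at the start; "wrist_torque": the same for the moment, N m; "grip_width": finger opening in m; "grasp_force": force on a finger pad.
Only numpy, scipy, OpenCV 4.12 (cv2) and the standard library are available. Lean on these libraries where they do the work, as an engineer would, in place of code of your own. Each camera call takes 0.05 s, during which the arm holds its last target. There are 200 camera calls.

## Working session

There is one attempt and no reset: what is moved stays moved. The work goes in short steps, Python scripts to look and compute and a tool call to move; the robot and the scene stay as the last step left them, time stands still between calls to the robot, and variables do not carry over. Pictures are saved under pics/ and viewed, at most 10 in all, crops included, and the job is handed in when it is done.

Besides the shell and the picture viewer there is one more tool, called after "Emit:" as name(argument=value, ...), one argument or row to a line, values as JSON. play_rows: Moves the arm, as the interface text tells. Its arguments: {"type":"object","properties":{"steps":{"type":"array","items":{"type":"array","items":{"type":"array","items":{"type":"number"}}}},"force":{"type":"number"}},"required":["steps"]}

```bash
ls; mkdir -p pics
cat > h.py <<'E'
import numpy as np, cv2
from cell import *
def cam(n):
    c=read_camera(n); return c
def ray(c,u,v):
    K=np.array(c["intrinsics"]);V=np.array(c["view"]);k=c["k1"]
    d=np.array([(u-K[0,2])/K[0,0],(v-K[1,2])/K[1,1]]);s=d.copy()
    for _ in range(30): s=d/(1+k*(s@s))
    R=V[:3,:3];o=-R.T@V[:3,3];return o,R.T@np.array([s[0],-s[1],-1])
def atz(c,u,v,z):
    o,d=ray(c,u,v);return o+d*(z-o[2])/d[2]
def proj(c,p):
    K=np.array(c["intrinsics"]);V=np.array(c["view"])
    q=V[:3,:3]@np.array(p)+V[:3,3];s=np.array([q[0],-q[1]])/-q[2];s=s*(1+c["k1"]*(s@s))
    return K[0,0]*s[0]+K[0,2],K[1,1]*s[1]+K[1,2]
def save(c,n): cv2.imwrite("pics/"+n,cv2.cvtColor(c["frame"],cv2.COLOR_RGB2BGR))
E
python3 - <<'E'
from h import *
for n in ["scene","top"]:
    c=cam(n);save(c,n+"0.png");o,_=ray(c,320,240);print(n,o,c["k1"],c["intrinsics"][0])
    for t in ["blue_key_handle","red_key_handle","clamp_screw"]:
        for s in silhouettes(n,t)[:2]:
            ys,xs=np.nonzero(s["pixels"]);print(t,s["p"],s["extent"],xs.mean(),ys.mean(),len(xs))
print(get_obs())
E
```

```text
pics
scene [0.01373878 0.39171299 0.72846336] -0.07075939134436167 [596.47746179   0.         327.61372197]
blue_key_handle 0.95 [350.4, 191.0, 404.8, 232.7] 375.75172413793103 209.48045977011495 1305
red_key_handle 0.87 [391.4, 169.5, 446.6, 209.8] 418.9991902834008 189.11093117408907 1235
clamp_screw 0.78 [219.8, 318.6, 257.1, 344.7] 239.2537517053206 333.39972714870396 733
top [ 0.39924742 -0.18405784  1.02639934] -0.08884041980786295 [509.84858759   0.         315.86387679]
blue_key_handle 0.71 [377.3, 213.7, 395.1, 270.6] 387.3990783410138 242.03963133640553 1085
red_key_handle 0.96 [429.6, 227.0, 461.9, 281.0] 444.7539404553415 255.98073555166374 1142
red_key_handle 0.67 [191.8, 231.6, 219.0, 260.0] 205.19806763285024 245.9903381642512 621
clamp_screw 0.81 [194.1, 231.3, 217.6, 259.5] 205.28328173374612 245.60526315789474 646
{'time_s': 0.4, 'qpos': array([64.75011226, 18.39794272, -4.01528644, 83.11581169,  1.29627931,
       78.53999376, -3.26273516]), 'joint_velocities': array([ 0.06003876, -0.00313403, -0.08263173, -0.13346996, -0.02638678,
       -0.01841942,  0.03756404]), 'effort': array([-3.15997995e-04, -4.90457726e+01, -4.02360493e-01, -3.12293208e+01,
       -6.34645508e-02,  3.62915732e-02,  6.55504800e-05]), 'tool_pos': array([ 0.28546792, -0.58391056,  0.22244567]), 'tool_rot': array([-1.79991465e+02,  4.53506678e-03,  2.60556143e+01]), 'force': array([-1.03241244, -0.15554141, -0.16662913]), 'wrist_torque': array([-0.06870545,  0.01008322,  0.07323363]), 'grasp_force': 0.0, 'grip_width': 0.08698955513728136}
```

View pics/scene0.png

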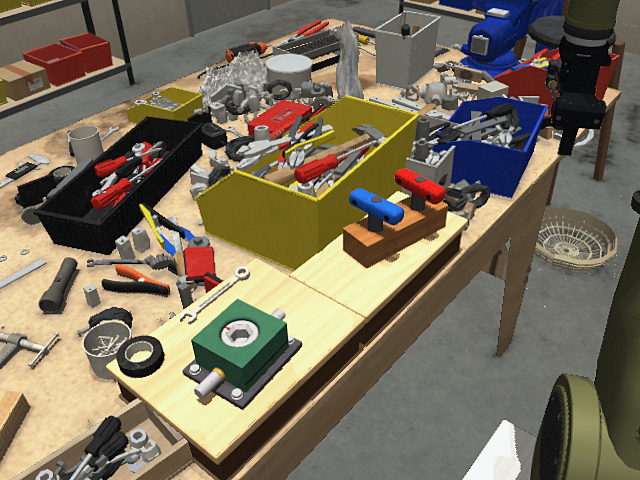

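View pics/top0.png

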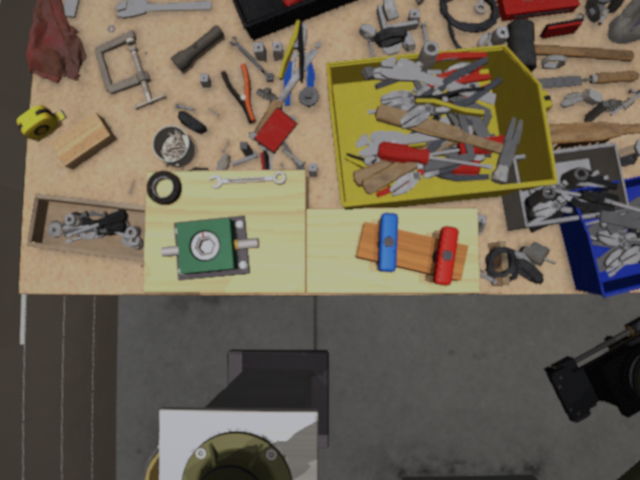

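The scene shows the blue key at about (376,209), the red at (419,189), and the socket at (239,333) in the green block. In the top view they are at blue (387,242), red (445,256) and socket (205,246), with the yellow bin just behind the rack. Next I fit poses.

```bash
cat >> h.py <<'E'
from scipy.optimize import minimize
def box(x,y,z,yaw,L=(.1,.03,.026)):
    c,s=np.cos(yaw),np.sin(yaw);P=[]
    for a in(-.5,.5):
        for b in(-.5,.5):
            for e in(-.5,.5):
                P.append([x+c*a*L[0]-s*b*L[1],y+s*a*L[0]+c*b*L[1],z+e*L[2]])
    return P
def fitbox(cs,ms,x0,z):
    def f(p):
        t=0
        for c,m in zip(cs,ms):
            h=cv2.convexHull(np.array([proj(c,q) for q in box(p[0],p[1],z,p[2])],np.float32))
            M=np.zeros((480,640),np.uint8);cv2.fillConvexPoly(M,np.round(h*16).astype(int),1,shift=4)
            t+=(M&m).sum()/(M|m).sum()
        return -t/len(cs)
    r=minimize(f,x0,method="Nelder-Mead",options=dict(initial_simplex=np.array(x0)+np.array([[0,0,0],[.01,0,0],[0,.01,0],[0,0,.15]]),xatol=1e-4))
    return r.x,r.fun
def big(m):
    n,l,s,_=cv2.connectedComponentsWithStats(m.astype(np.uint8));return (l==1+s[1:,4].argmax()).astype(np.uint8)
E
python3 - <<'E'
from h import *
cs={n:cam(n) for n in["scene","top"]}
def mask(n,t):
    c=cs[n];s=silhouettes(n,t)[0];x0,y0,x1,y1=map(int,s["extent"])
    f=cv2.cvtColor(c["frame"],cv2.COLOR_RGB2HSV);w=np.zeros((480,640),bool);w[y0-5:y1+6,x0-5:x1+6]=1
    h=f[...,0];cond=((h>98)&(h<122)) if "blue" in t else ((h<6)|(h>174))
    return big(w&cond&(f[...,1]>120)&(f[...,2]>40))
for t in["blue_key_handle","red_key_handle"]:
    m={n:mask(n,t) for n in cs}
    ys,xs=np.nonzero(m["top"]);p=atz(cs["top"],xs.mean(),ys.mean(),.165)
    print(t,p,[int(m[n].sum()) for n in m])
    for use in(["top"],["scene"],["top","scene"]):
        r,f=fitbox([cs[n] for n in use],[m[n] for n in use],[p[0],p[1],-.05],.165);print(use,r[:2].round(4),np.degrees(r[2]).round(1),round(f,3))
for n in cs:
    s=silhouettes(n,"clamp_screw")[0]["pixels"].astype(np.uint8)
    k,_=cv2.findContours(s,0,1)[:2];e=cv2.fitEllipse(max(k,key=len))
    print(n,"socket",e,atz(cs[n],*e[0],.130))
x=cs["top"]["frame"][190:300,150:470];x=cv2.resize(x,None,fx=2.5,fy=2.5,interpolation=cv2.INTER_CUBIC)
y=cs["scene"]["frame"][280:420,170:320];y=cv2.resize(y,None,fx=2,fy=2,interpolation=cv2.INTER_CUBIC)
o=np.zeros((600,800,3),np.uint8);o[:275]=x;o[300:580,:300]=y
y=cs["scene"]["frame"][150:290,300:480];o[300:580,310:670]=cv2.resize(y,None,fx=2,fy=2)
save(dict(frame=o),"crop.png")
# bin corners / z of bin rim
for a in[(330,66),(340,205),(553,183)]: print(a,atz(cs["top"],*a,.15))
E
```

```text
blue_key_handle [ 0.47192044 -0.28200442  0.165     ] [989, 858]
['top'] [ 0.475  -0.2821] -1.1 -0.705
['scene'] [ 0.4748 -0.2869] -12.9 -0.718
['top', 'scene'] [ 0.4733 -0.2819] -4.5 -0.691
red_key_handle [ 0.44854477 -0.37907889  0.165     ] [901, 926]
['top'] [ 0.4477 -0.3774] -11.6 -0.699
['scene'] [ 0.4503 -0.3858] -17.7 -0.724
['top', 'scene'] [ 0.4491 -0.3806] -13.4 -0.697
scene socket ((239.1035919189453, 333.3365478515625), (25.81525230407715, 36.003318786621094), 83.35033416748047) [0.47022708 0.03618312 0.13      ]
top socket ((205.24441528320312, 245.5433349609375), (27.616168975830078, 27.90557098388672), 129.9541473388672) [0.47047632 0.03737074 0.13      ]
(330, 66) [ 0.79238959 -0.18661944  0.15      ]
(340, 205) [ 0.53850623 -0.20246509  0.15      ]
(553, 183) [ 0.57629117 -0.57814234  0.15      ]
```

View pics/crop.png

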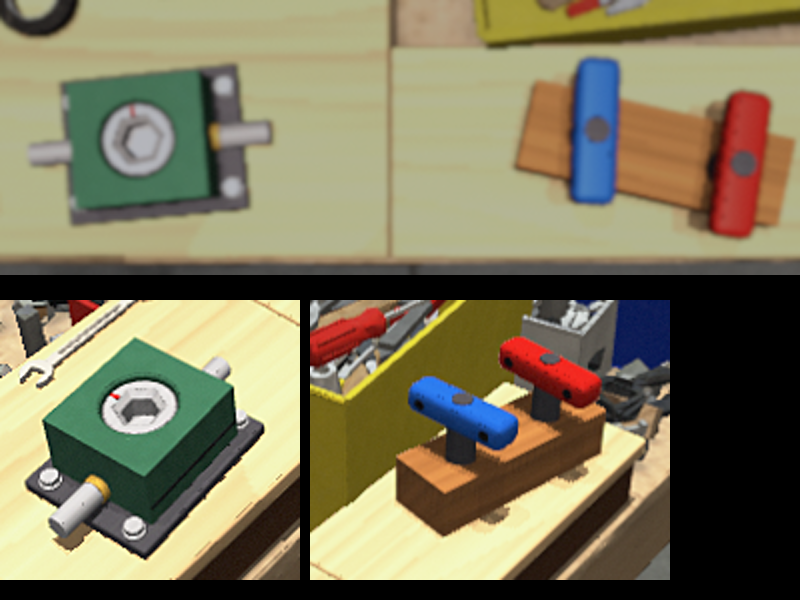

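The crops confirm the blue key at left in the rack, upright and with its bar nearly along x. The screw stripe points slightly left of up, so its yaw is roughly +12°. I grasp with tool yaw near 180° so the later clockwise turn has wrist range.

Emit:
play_rows(
  steps=[
    [[0,0,-0.0125,0,0,-0.15,0.087],[0,0,-0.0125,0,0,-0.15,0.087],[0,0,-0.0125,0,0,-0.15,0.087],[0,0,-0.0125,0,0,-0.15,0.087],[0,0,-0.0125,0,0,-0.15,0.087],[0,0,-0.0125,0,0,-0.15,0.087],[0,0,-0.0125,0,0,-0.15,0.087],[0,0,-0.0125,0,0,-0.15,0.087],[0,0,-0.0125,0,0,-0.15,0.087],[0,0,-0.0125,0,0,-0.15,0.087],[0,0,-0.0125,0,0,-0.15,0.087],[0,0,-0.0125,0,0,-0.15,0.087]],
  ],
)

```text
time_s: 2.0
tool_pos: [0.2854, -0.5839, 0.3731]
tool_rot: [-180.0, 0.0, 129.5]
force: [-0.0, -0.8, -0.6]
grip_width: 0.0871
grasp_force: 0.0
```

Emit:
play_rows(
  steps=[
    [[0,0,0,0,0,-0.15,0.087],[0,0,0,0,0,-0.15,0.087],[0,0,0,0,0,-0.15,0.087],[0,0,0,0,0,-0.15,0.087],[0,0,0,0,0,-0.15,0.087],[0,0,0,0,0,-0.14,0.087],[0,0,0,0,0,0,0.087]],
  ],
)

```text
time_s: 2.7
tool_pos: [0.2855, -0.584, 0.3726]
tool_rot: [180.0, 0.0, -179.8]
force: [-0.1, 0.7, -0.3]
grip_width: 0.0869
grasp_force: 0.0
```

Emit:
play_rows(
  steps=[
    [[-0.019,0.03,0,0,0,0,0.087],[-0.019,0.03,0,0,0,0,0.087],[-0.019,0.03,0,0,0,0,0.087],[-0.019,0.03,0,0,0,0,0.087],[-0.019,0.03,0,0,0,0,0.087],[-0.019,0.03,0,0,0,0,0.087],[-0.019,0.03,0,0,0,0,0.087],[-0.019,0.03,0,0,0,0,0.087],[-0.019,0.03,0,0,0,0,0.087],[-0.017,0.03,0,0,0,0,0.087],[0,0,0,0,0,0,0.087]],
  ],
)

```text
time_s: 3.8
tool_pos: [0.4757, -0.277, 0.3733]
tool_rot: [179.9, 0.1, -179.5]
force: [-0.5, 0.8, 0.1]
grip_width: 0.0867
grasp_force: 0.0
```

Run:
```python
from h import *
o=get_obs();print(o["time_s"],o["qpos"].round(1),o["tool_pos"],o["tool_rot"],o["force"])
c=cam("wrist");save(c,"w1.png")
for t in["blue_key_handle"]:
    for s in silhouettes("wrist",t)[:1]: print(s["p"],s["extent"])
print(proj(c,[.473,-.282,.178]),ray(c,320,240))
```

```text
3.8 [ 60.1   6.6 -36.   81.4   3.8  93.1 115.1] [ 0.47566659 -0.27700472  0.37334106] [ 1.79913245e+02  1.33521661e-01 -1.79458010e+02] [-0.51734313  0.75020116  0.06439725]
0.57 [295.5, 156.1, 337.6, 256.8]
(np.float64(316.78749638498675), np.float64(211.81395030677453)) (array([ 0.40370437, -0.27799361,  0.53514941]), array([ 0.26124662, -0.00211141, -0.9653018 ]))
```

View pics/w1.png

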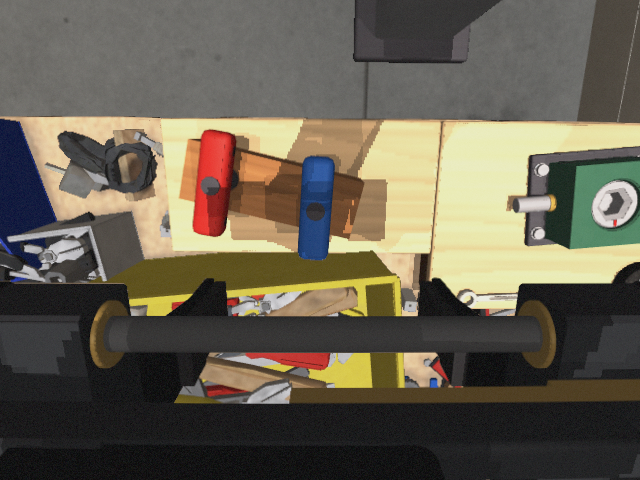

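The wrist view shows the blue bar at about (317,207) with its centre dot at (316,211), agreeing with my projected (317,212). Red is at (213,185), and the bin is just beyond the bar. Next I refine the yaws of bar and socket and check the bin height.

```bash
cat > m.py <<'E'
from h import *
def bmask(n,c,p=(.473,-.282,.165)):
    f=cv2.cvtColor(c["frame"],cv2.COLOR_RGB2HSV);u,v=map(int,proj(c,p));w=np.zeros((480,640),bool);w[v-62:v+63,u-35:u+36]=1
    h=f[...,0];m=big(w&(h>95)&(h<128)&(f[...,1]>100)&(f[...,2]>25))
    k=cv2.findContours(m,0,1)[0];h=cv2.convexHull(max(k,key=len));cv2.fillConvexPoly(m,h,1);return m
def axis(c,m,z):
    ys,xs=np.nonzero(m);r=cv2.minAreaRect(np.stack([xs,ys],1).astype(np.float32))
    g=np.array([atz(c,*q,z)[:2] for q in cv2.boxPoints(r)]);e=g[[1,2]]-g[[0,1]];e=e[np.linalg.norm(e,axis=1).argmax()]
    return g.mean(0).round(4),np.degrees(np.arctan(e[1]/e[0])).round(1)
def stripe(c,ctr):
    # red pixels on rim -> yaw of stripe
    f=cv2.cvtColor(c["frame"],cv2.COLOR_RGB2HSV);u,v=map(int,proj(c,ctr));r=26;w=np.zeros((480,640),bool);w[v-r:v+r,u-r:u+r]=1
    m=w&((f[...,0]<10)|(f[...,0]>170))&(f[...,1]>110)&(f[...,2]>70);ys,xs=np.nonzero(m)
    if len(xs)==0:return None
    wt=f[ys,xs,1].astype(float);q=atz(c,(xs*wt).sum()/wt.sum(),(ys*wt).sum()/wt.sum(),ctr[2])-ctr;return len(xs),np.hypot(q[0],q[1]).round(4),np.degrees(np.arctan2(q[1],q[0])).round(1)
E
python3 - <<'E'
from m import *
cs={n:cam(n) for n in["scene","top","wrist"]}
ms={n:bmask(n,cs[n]) for n in cs}
for n in cs: print(n,int(ms[n].sum()),axis(cs[n],ms[n],.170))
for u in(["top"],["wrist"],["top","wrist","scene"]):
    r,f=fitbox([cs[n] for n in u],[ms[n] for n in u],[.473,-.282,-.05],.165);print(u,r[:2].round(4),np.degrees(r[2]).round(1),round(f,3))
for n in cs:
    s=silhouettes(n,"clamp_screw")
    for s in s[:1]:
        k=cv2.findContours(s["pixels"].astype(np.uint8),0,1)[0];e=cv2.fitEllipse(max(k,key=len));p=atz(cs[n],*e[0],.130);print(n,s["p"],p.round(4),stripe(cs[n],p))
# bin corner triangulation
o1,d1=ray(cs["scene"],318,200);o2,d2=ray(cs["top"],342,206)
A=np.stack([d1,-d2],1);t=np.linalg.lstsq(A,o2-o1,rcond=None)[0];print("bin",o1+d1*t[0],o2+d2*t[1])
E
```

```text
scene 1102 (array([ 0.4696, -0.2807]), np.float64(-5.3))
top 129 (array([ 0.5047, -0.274 ]), np.float64(-24.6))
wrist 3208 (array([ 0.4723, -0.2838]), np.float64(-4.6))
['top'] [ 0.4917 -0.258 ] -41.1 -0.115
['wrist'] [ 0.4734 -0.284 ] -3.7 -0.909
['top', 'wrist', 'scene'] [ 0.4717 -0.2832] -3.5 -0.594
scene 0.69 [0.47   0.0361 0.13  ] (11, np.float64(0.0219), np.float64(8.1))
top 0.94 [0.4704 0.0373 0.13  ] None
wrist 0.75 [0.4701 0.0346 0.13  ] (18, np.float64(0.0221), np.float64(17.8))
bin [ 0.52897268 -0.2050919   0.19652609] [ 0.52942104 -0.20476013  0.19658815]
```

Emit:
play_rows(
  steps=[
    [[0.0027,-0.006,0.02,0,0,0.08,0.087],[0,0,0.02,0,0,0,0.087],[0,0,0.02,0,0,0,0.087],[0,0,0.02,0,0,0,0.087],[0,0,0.02,0,0,0,0.087],[0,0,0.02,0,0,0,0.087],[0,0,0.02,0,0,0,0.087],[0,0,0.02,0,0,0,0.087],[0,0,0.02,0,0,0,0.087],[0,0,0.02,0,0,0,0.087],[0,0,0.015,0,0,0,0.087],[0,0,0.012,0,0,0,0.087]],
  ],
)

```text
time_s: 5.4
tool_pos: [0.4694, -0.2897, 0.1445]
tool_rot: [180.0, -0.0, 175.5]
force: [0.2, 0.6, -0.1]
grip_width: 0.0869
grasp_force: 0.0
```

Emit:
play_rows(
  steps=[
    [[0,0,0,0,0,0,0.02],[0,0,0,0,0,0,0.02],[0,0,0,0,0,0,0.02],[0,0,0,0,0,0,0.02],[0,0,0,0,0,0,0.02],[0,0,0,0,0,0,0.02],[0,0,0,0,0,0,0.02],[0,0,0,0,0,0,0.02]],
  ],
  force=40,
)

```text
time_s: 6.2
tool_pos: [0.4706, -0.2871, 0.146]
tool_rot: [179.8, 0.0, 175.6]
force: [-0.7, 8.9, 7.2]
grip_width: 0.0311
grasp_force: 4.3
```

Emit:
play_rows(
  steps=[
    [[0,0.003,0,0,0,0,0.02],[0,0,0,0,0,0,0.02],[0,0,0,0,0,0,0.02]],
  ],
)

```text
time_s: 6.5
tool_pos: [0.4705, -0.2863, 0.146]
tool_rot: [-180.0, 0.0, 175.6]
force: [-0.0, 2.0, 3.4]
grip_width: 0.0299
grasp_force: 39.6
```

Run:
```python
from h import *
o=get_obs();print(o["qpos"].round(1),o["tool_pos"],o["tool_rot"],o["force"],o["grip_width"],o["grasp_force"])
```

```text
[ 59.8  12.1 -34.9 102.1   7.4  68.1 108.3] [ 0.47051102 -0.28627522  0.14598305] [-1.79991393e+02  4.68018393e-02  1.75607286e+02] [-0.0237949   2.00301235  3.39550738] 0.029945500814581482 39.56591136753559
```

Emit:
play_rows(
  steps=[
    [[0,0,-0.005,0,0,0,0.02],[0,0,-0.008,0,0,0,0.02],[0,0,-0.01,0,0,0,0.02],[0,0,-0.01,0,0,0,0.02],[0,0,-0.012,0,0,0,0.02],[0,0,-0.015,0,0,0,0.02],[0,0,-0.015,0,0,0,0.02],[0,0,-0.015,0,0,0,0.02],[0,0,-0.015,0,0,0,0.02],[0,0,-0.015,0,0,0,0.02],[0,0,0,0,0,0,0.02]],
  ],
)

```text
time_s: 7.6
tool_pos: [0.4714, -0.287, 0.2684]
tool_rot: [-179.9, 0.2, 175.6]
force: [0.1, -0.6, -3.1]
grip_width: 0.0295
grasp_force: 39.4
```

Run:
```python
from m import *
o=get_obs();print(o["qpos"].round(1),o["tool_pos"],o["tool_rot"],o["force"],o["grip_width"],o["grasp_force"])
cs={n:cam(n) for n in["scene","top","wrist"]}
for n in["scene","wrist"]:save(cs[n],n+"2.png")
a=np.hstack([cs["scene"]["frame"][100:400,160:560],cs["wrist"]["frame"][100:400,200:600]]);save(dict(frame=a),"lift.png")
```

```text
[ 60.8   7.4 -35.2  92.5   4.3  81.3 110.8] [ 0.47135719 -0.28695516  0.26840849] [-179.86010026    0.2166413   175.59979487] [ 0.08948376 -0.61445926 -3.1384681 ] 0.02950912989697895 39.44955077022314
```

View pics/lift.png

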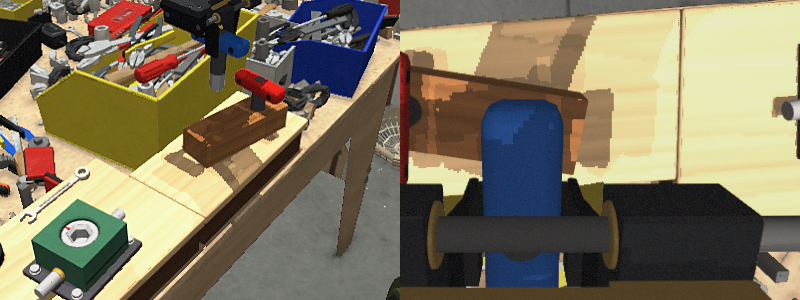

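The key is out of the rack and upright in the hand, bar tip near wrist pixel (320,200). The red key stays in the rack.

Emit:
play_rows(
  steps=[
    [[0.0028,0.032,0,0,0,0,0.02],[0.0028,0.032,0,0,0,0,0.02],[0.0028,0.032,0,0,0,0,0.02],[0.0028,0.032,0,0,0,0,0.02],[0.0028,0.032,0,0,0,0,0.02],[0.0028,0.032,0,0,0,0,0.02],[0.0028,0.032,0,0,0,0,0.02],[0,0,0,0,0,0,0.02],[0,0,0,0,0,0,0.02]],
  ],
)

```text
time_s: 8.65
tool_pos: [0.4672, -0.061, 0.2649]
tool_rot: [-179.9, -0.1, 175.7]
force: [-0.5, 0.2, -3.4]
grip_width: 0.0297
grasp_force: 39.4
```

Run:
```python
from m import *
o=get_obs();print(o["qpos"].round(1),o["tool_pos"],o["tool_rot"],o["force"],o["grip_width"],o["grasp_force"])
cs={n:cam(n) for n in["scene","top","wrist"]}
for n in cs:
    for s in silhouettes(n,"clamp_screw")[:1]:
        k=cv2.findContours(s["pixels"].astype(np.uint8),0,1)[0];e=cv2.fitEllipse(max(k,key=len));p=atz(cs[n],*e[0],.130);print(n,s["p"],np.array(e[0]).round(1),np.array(e[1]).round(1),p.round(4),stripe(cs[n],p))
c=cs["wrist"];u,v=map(int,proj(c,[.47,.036,.13]));print(u,v)
# rectified overhead patch, z=.13, 1px=.25mm ; image right=-y, up=+x
def rectify(c,z,n=400,s=.0002):
    X,Y=np.meshgrid(np.arange(n),np.arange(n));mp=np.zeros((n,n,2),np.float32)
    for i in range(n):
        for j in range(n): mp[i,j]=proj(c,[.47-(i-n/2)*s,.036-(j-n/2)*s,z])
    return cv2.remap(c["frame"],mp[...,0],mp[...,1],cv2.INTER_CUBIC)
a=np.hstack([rectify(cs["wrist"],.13),rectify(cs["scene"],.13)]);save(dict(frame=a),"rect.png")
```

```text
[ 52.   -4.1 -45.  102.2  -2.9  80.7  93.3] [ 0.4672492  -0.06101875  0.26488509] [-1.79949431e+02 -6.57769863e-02  1.75710882e+02] [-0.49808931  0.22198484 -3.41662081] 0.02970834584742535 39.446320831775665
scene 0.76 [239.2 333.4] [24.9 34.9] [0.47   0.0362 0.13  ] (10, np.float64(0.0216), np.float64(7.8))
wrist 0.88 [447.9 223.3] [60.7 65. ] [0.4693 0.0363 0.13  ] (13, np.float64(0.0203), np.float64(13.2))
447 224
```

View pics/rect.png

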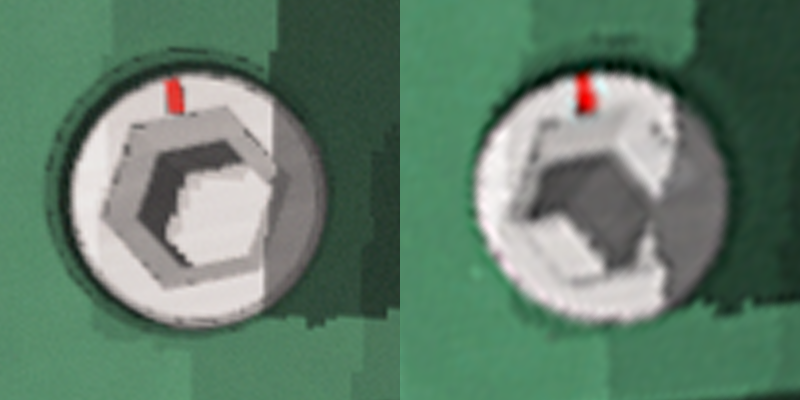

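Rectified patches show the stripe about 11° CCW of +x (wrist patch (175,97) around centre (198,198)), with the hex edges tilted the same. The socket is centred at (0.470, 0.036).

Emit:
play_rows(
  steps=[
    [[0.0022,0.0322,0,0,0,0,0.02],[0.0022,0.0322,0,0,0,0,0.02],[0.0022,0.0322,0,0,0,0,0.02],[0,0,0,0,0,-0.134,0.02],[0,0,0,0,0,-0.134,0.02],[0,0,0,0,0,0,0.02],[0,0,0,0,0,0,0.02],[0,0,0,0,0,0,0.02]],
  ],
)

```text
time_s: 9.75
tool_pos: [0.4686, 0.0349, 0.2655]
tool_rot: [180.0, -0.0, -169.2]
force: [-0.2, 0.4, -3.7]
grip_width: 0.0298
grasp_force: 39.5
```

Run:
```python
from m import *
o=get_obs();print(o["qpos"].round(1),o["tool_pos"],o["tool_rot"],o["force"])
c=cam("scene");p=o["tool_pos"]
q=p+[.002,0,.019-.087];print(proj(c,q),proj(c,[.47,.036,.13]))
u,v=map(int,proj(c,[.47,.036,.19]));a=cv2.resize(c["frame"][v-80:v+70,u-80:u+80],None,fx=3.7,fy=3.7,interpolation=cv2.INTER_CUBIC);print(u-80,v-80)
cv2.circle(a,tuple(int(3.7*t) for t in np.array(proj(c,q))-[u-80,v-80]),4,(255,0,255),1)
save(dict(frame=a),"pre.png")
```

```text
[ 46.4  -4.7 -50.3 102.2  -3.7  80.8  97.5] [0.46860587 0.03493665 0.265479  ] [ 1.79989335e+02 -4.49144404e-03 -1.69215861e+02] [-0.19129701  0.37834908 -3.65193456]
(np.float64(234.03917810444221), np.float64(296.71834456450654)) (np.float64(239.31575743910452), np.float64(333.33587387942765))
154 221
```

View pics/pre.png

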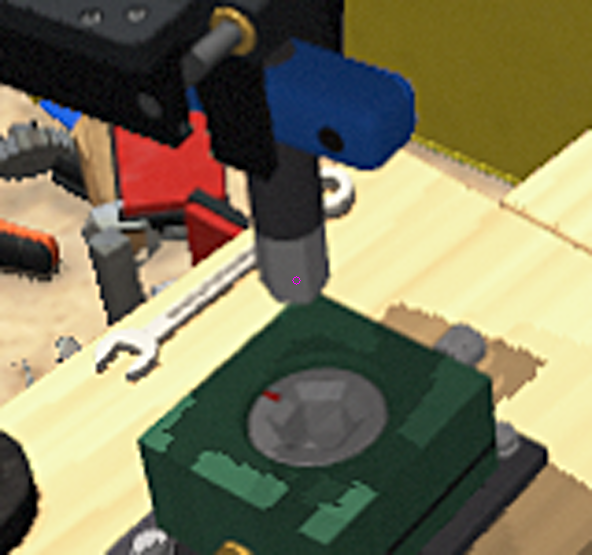

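The hex hangs over the socket, upright, with its tip at the predicted spot. I descend, gently at the end.

Emit:
play_rows(
  steps=[
    [[0,0.001,0.012,0,0,0,0.02],[0,0,0.015,0,0,0,0.02],[0,0,0.015,0,0,0,0.02],[0,0,0.012,0,0,0,0.02],[0,0,0.005,0,0,0,0.02],[0,0,0.004,0,0,0,0.02],[0,0,0.003,0,0,0,0.02],[0,0,0.002,0,0,0,0.02],[0,0,0,0,0,0,0.02]],
  ],
)

```text
time_s: 10.7
tool_pos: [0.4685, 0.0363, 0.1976]
tool_rot: [-180.0, 0.0, -169.0]
force: [-0.3, -0.6, -2.5]
grip_width: 0.0299
grasp_force: 39.5
```

Emit:
play_rows(
  steps=[
    [[0,0,0.003,0,0,0,0.02],[0,0,0.003,0,0,0,0.02],[0,0,0,0,0,0,0.02]],
  ],
)

```text
time_s: 11.0
tool_pos: [0.4684, 0.036, 0.1913]
tool_rot: [-180.0, 0.0, -169.0]
force: [0.6, -1.0, -3.0]
grip_width: 0.0298
grasp_force: 39.4
```

Emit:
play_rows(
  steps=[
    [[0,0,0.004,0,0,0,0.02],[0,0,0.004,0,0,0,0.02],[0,0,0.003,0,0,0,0.02],[0,0,0.002,0,0,0,0.02],[0,0,0.001,0,0,0,0.02],[0,0,0,0,0,0,0.02]],
  ],
)

```text
time_s: 11.6
tool_pos: [0.4688, 0.0355, 0.1774]
tool_rot: [-179.9, 0.0, -169.1]
force: [2.4, -4.2, -2.8]
grip_width: 0.0293
grasp_force: 39.3
```

Emit:
play_rows(
  steps=[
    [[0,0,0.001,0,0,0,0.02],[0,0,0.001,0,0,0,0.02],[0,0,0,0,0,0,0.02]],
  ],
)

```text
time_s: 11.9
tool_pos: [0.4689, 0.0356, 0.1759]
tool_rot: [-179.9, 0.1, -169.1]
force: [2.2, -4.4, 1.6]
grip_width: 0.0299
grasp_force: 39.2
```

Emit:
play_rows(
  steps=[
    [[-0.0003,-0.001,0.001,0,0,0,0.02],[0,0,0,0,0,0,0.02],[0,0,0,0,0,0,0.02]],
  ],
)

```text
time_s: 12.2
tool_pos: [0.4696, 0.0356, 0.1759]
tool_rot: [-180.0, 0.1, -169.0]
force: [-0.1, -3.5, 7.7]
grip_width: 0.0296
grasp_force: 39.3
```

It is fully home: z stops at 0.1759 (expected 0.176) while force rises. Now I turn clockwise in stages.

Emit:
play_rows(
  steps=[
    [[0,0,0,0,0,0.1,0.02],[0,0,0,0,0,0.1,0.02],[0,0,0,0,0,0.1,0.02],[0,0,0,0,0,0.1,0.02],[0,0,0,0,0,0.1,0.02],[0,0,0,0,0,0.1,0.02]],
  ],
)

```text
time_s: 12.8
tool_pos: [0.4689, 0.0362, 0.1758]
tool_rot: [180.0, -0.0, 156.4]
force: [-0.9, -1.7, 9.4]
grip_width: 0.0297
grasp_force: 39.3
```

Emit:
play_rows(
  steps=[
    [[0,0,0,0,0,0.1,0.02],[0,0,0,0,0,0.1,0.02],[0,0,0,0,0,0.1,0.02],[0,0,0,0,0,0.1,0.02],[0,0,0,0,0,0.1,0.02],[0,0,0,0,0,0,0.02]],
  ],
)

```text
time_s: 13.4
tool_pos: [0.4687, 0.0368, 0.1758]
tool_rot: [180.0, -0.1, 127.9]
force: [-1.2, -2.2, 9.3]
grip_width: 0.0298
grasp_force: 39.4
```

Run:
```python
from m import *
o=get_obs();print(o["qpos"].round(1),o["tool_pos"],o["tool_rot"],o["force"],o["wrist_torque"])
c=cam("scene");print(stripe(c,np.array([.47,.0362,.13])))
```

```text
[ 45.4  -0.2 -52.3 109.8  -0.2  70.3  31.1] [0.46871863 0.03684939 0.17584208] [ 1.79987672e+02 -7.31483962e-02  1.27859278e+02] [-1.15271485 -2.18667749  9.31383894] [-0.33711598  0.39544015  0.01514542]
None
```

Emit:
play_rows(
  steps=[
    [[0,0,0,0,0,0.1,0.02],[0,0,0,0,0,0.1,0.02],[0,0,0,0,0,0.1,0.02],[0,0,0,0,0,0.1,0.02],[0,0,0,0,0,0.1,0.02],[0,0,0,0,0,0.1,0.02],[0,0,0,0,0,0.03,0.02],[0,0,0,0,0,0,0.02]],
  ],
)

```text
time_s: 14.25
tool_pos: [0.4689, 0.0377, 0.1758]
tool_rot: [-180.0, -0.1, 91.9]
force: [-0.4, 1.1, 8.8]
grip_width: 0.0294
grasp_force: 39.4
```

Run:
```python
from m import *
o=get_obs();print(o["qpos"].round(1),o["tool_pos"],o["tool_rot"],o["force"],o["wrist_torque"])
cs={n:cam(n) for n in["scene","top","wrist"]}
for n in cs: print(n,stripe(cs[n],np.array([.47,.0362,.13])))
def crop(n,z,k):
    c=cs[n];u,v=map(int,proj(c,[.47,.036,.14]));v=min(max(v,z),480-z);u=min(max(u,z),640-z);return cv2.resize(c["frame"][v-z:v+z,u-z:u+z],(400,400),interpolation=cv2.INTER_CUBIC)
save(dict(frame=np.hstack([crop("scene",50,4),crop("wrist",120,2)])),"turn.png")
```

```text
[ 45.5  -0.2 -52.4 109.8  -0.3  70.3  -4.9] [0.46893086 0.03771424 0.17583425] [-1.79999060e+02 -1.46095326e-01  9.18758675e+01] [-0.36884812  1.14009961  8.79849491] [0.03041099 0.21880629 0.04530709]
scene (9, np.float64(0.0219), np.float64(-84.1))
top None
wrist None
```

View pics/turn.png

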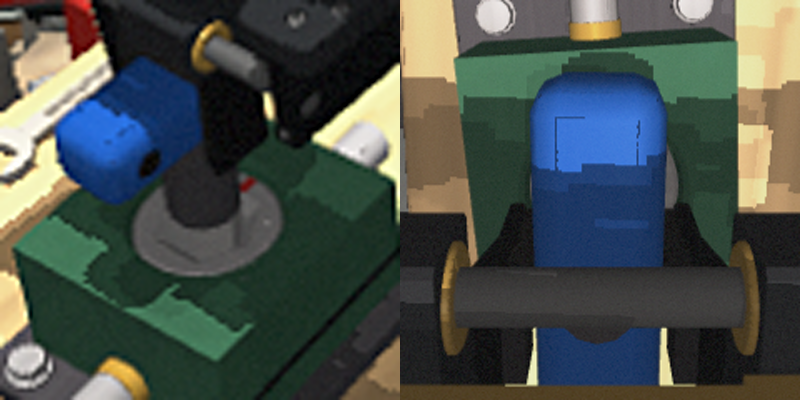

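The scene crop shows the stripe at about (247,184), pointing to -y. It moved from about +8° to -84°, a quarter turn, with the key still seated. Release and retreat.

Emit:
play_rows(
  steps=[
    [[0,0,-0.001,0,0,0,0.03],[0,0,0,0,0,0,0.06],[0,0,0,0,0,0,0.087],[0,0,0,0,0,0,0.087],[0,0,0,0,0,0,0.087],[0,0,0,0,0,0,0.087],[0,0,0,0,0,0,0.087],[0,0,0,0,0,0,0.087],[0,0,0,0,0,0,0.087]],
  ],
)

```text
time_s: 15.3
tool_pos: [0.4688, 0.0353, 0.1755]
tool_rot: [-180.0, 0.0, 91.8]
force: [0.2, -0.3, 1.2]
grip_width: 0.0836
grasp_force: 0.0
```

Emit:
play_rows(
  steps=[
    [[0,0,-0.008,0,0,0,0.087],[0,0,-0.015,0,0,0,0.087],[0,0,-0.02,0,0,0,0.087],[0,0,-0.02,0,0,0,0.087],[0,0,-0.02,0,0,0,0.087],[0,0,-0.02,0,0,0,0.087],[0,0,-0.02,0,0,0,0.087],[0,0,0,0,0,0,0.087],[0,0,0,0,0,0,0.087]],
  ],
)

```text
time_s: 16.2
tool_pos: [0.469, 0.0354, 0.2988]
tool_rot: [180.0, 0.0, 91.8]
force: [0.1, -0.0, -0.2]
grip_width: 0.0869
grasp_force: 0.0
```

Run:
```python
from m import *
o=get_obs();print(o["tool_pos"],o["force"])
cs={n:cam(n) for n in["scene","top","wrist"]}
for n in cs: print(n,stripe(cs[n],np.array([.47,.0362,.13])))
c=cs["scene"];m=bmask("scene",c,(.47,.036,.195))
for z in(.195,.200,.205): print(z,fitbox([c],[m],[.47,.036,-1.5],z))
s=cv2.resize(c["frame"][230:400,155:325],(400,400),interpolation=cv2.INTER_CUBIC)
w=cv2.resize(cs["wrist"]["frame"],(400,300));w=np.vstack([w,np.zeros((100,400,3),np.uint8)])
save(dict(frame=np.hstack([s,w])),"end.png")
```

```text
[0.46898713 0.0354115  0.29875409] [ 0.06837933 -0.0026497  -0.21112134]
scene (9, np.float64(0.0219), np.float64(-84.3))
top None
wrist None
0.195 (array([ 0.47331998,  0.03323951, -1.41654535]), np.float64(-0.7995642701525054))
0.2 (array([ 0.46854168,  0.03592569, -1.38432216]), np.float64(-0.7828693790149893))
0.205 (array([ 0.4653221 ,  0.03804253, -1.45866015]), np.float64(-0.7642175176421752))
```

View pics/end.png

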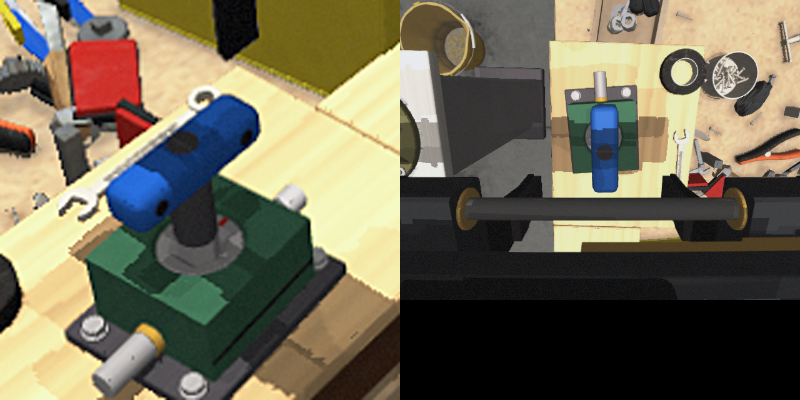

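The key stands upright and seated in the socket with the gripper clear above it. The stripe (scene crop (222,222)) reads about -84°, so the screw has moved about 92°.

```bash
python3 -c "
from cell import *
print(sign_off())"
```

```text
the job is handed in; nothing more can be done
None
```

The blue key is fully seated and standing upright in the socket, the screw has been turned about a quarter turn clockwise (roughly 90°), the gripper is clear, the red key is still in the rack, and the job is handed in.

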